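# Tare the portion scale with a pan on it

## Task

Set the empty narrow oblong steel pan upright in the middle of the scale's weighing plate and let go of it; then, with a fingertip, roll the thumbwheel at the scale's end, which turns the dial, until the dial's broad zero mark lies under the tip of the needle. Leave the pan on the plate and do not disturb the other things on the bench.

Things in the scene. Friction and masses are not known exactly. Their poses are not given: they have to be found in the camera images.
- pan_centre (a point): Centre of the empty, open, oblong steel pan, half-way up (30 mm above its underside). The pan is 140 mm long (its x), 58 mm wide over the outside (its y) and 60 mm high (its z), walls and floor 4 mm thick, 0.2 to 0.4 kg (it varies). It starts standing on the bench to the robot's left of the scale; it is best gripped across its 58 mm width.
- scale: The mechanical portion scale, fixed to the bench: a low aluminium housing 180 mm (its x) by 400 mm (its y, from -210 to +190 mm), its flat top 55 mm above the bench. Origin on the bench under the plate-dial-wheel line, x away from the robot, y to the left, z up. From left to right (all at scale x = 0) it carries the rectangular weighing plate (y = +95 mm), the flat round dial (y = -70 mm) and the thumbwheel (y = -177 mm). The scale's place and yaw vary.
- plate_top (a point): Centre of the top face of the steel weighing plate, 170 mm (scale x) by 150 mm (scale y), 85 mm above the bench when empty. It stands on a spring (800 N/m) and sinks 3 to 5 mm under the pan, which turns the needle clockwise seen from above by 135 rad per metre, so by 0.35 to 0.7 rad. Wait about a second for it to settle.
- wheel_top (a point): Highest point of the black ribbed rubber thumbwheel (fixed in the scale's frame), 67 mm above the bench and 12 mm proud of the housing. The wheel has radius 45 mm, is 32 mm wide, its axle lies along scale y and only its top shows, so it cannot be pinched to turn it; a fingertip pressed lightly on its top and drawn along scale x rolls it by friction. It stays where it is left; turning it takes about 1 N at the rim.
- wheel (a joint): Angle of the thumbwheel, rad, range -1.5 to 2.5, start varies. It grows as the wheel's top is rolled towards scale +x (away from the robot). Each rad turns the dial, and with it the zero mark, 0.7 rad clockwise seen from above, so +10 mm of rim travel moves the zero mark about 9 mm towards the needle.
- needle_tip (a point): The tip of the black needle, 58 mm from the dial's centre, 60 mm above the bench, under a clear flat lens (top of the lens 66 mm above the bench). Its x axis points outward along the needle. The needle moves only with the load on the plate; empty, it points along scale +x.
- zero_mark (a point): The zero mark, a broad black bar 10 mm by 20 mm (all other marks are thin lines) near the rim of the white dial disc, which the thumbwheel turns about a vertical axis; this point on the bar, 58 mm from the dial centre, is what must come under the tip of the needle. With the pan on, it starts 0.25 to 1.1 rad anticlockwise of the needle (to its left, seen from the robot), so the wheel's top must be rolled towards scale +x.
- dial_centre (a point): The needle's pivot at the middle of the white dial, 144 mm in diameter.
- pot_mid (a point): Bystander: steel pot, 120 mm across, 85 mm high, point 40 mm above its underside.
- bowl_mid (a point): Bystander: round steel bowl, 150 mm across, 60 mm high, point 30 mm above its underside.
- sauce_mid (a point): Bystander: amber bottle, 64 mm across, 190 mm tall, point 90 mm above its underside.
- jar_mid (a point): Bystander: clear jar with steel lid, 74 mm across, 100 mm tall, point 50 mm above its underside.
- can_mid (a point): Bystander: can, 74 mm across, 110 mm tall, point 55 mm above its underside.
- mug_mid (a point): Bystander: white mug, 80 mm across, 90 mm tall, point 45 mm above its underside.
- spoon: Bystander: serving spoon, 200 mm long, lying on the bench near the robot.
Mind the look-alikes: they are no part of the job. What is shaped like the part that bears pan_centre but purple is not meant.

How it is judged (in metres and radians):
On the way:
1. the pan stands upright in the middle of the weighing plate, released, while the zero mark is still away from the needle (contact force between pan and plate above 1.2 N and contact force between pan and the fingers below 0.1 N and horizontal distance between pan_centre and plate_top below 0.035 m and angle between pan_centre's own z axis and vertical below 0.1 rad and horizontal distance between needle_tip and zero_mark above 0.01 m), for 0.3 s.
At the end, for the whole second after the job is handed in: The needle's tip is within 5 mm of the zero mark and the wheel is still, with the released pan standing upright (within 0.1 rad) and at rest on the weighing plate, its centre within 35 mm of the plate's centre (horizontal distance between needle_tip and zero_mark below 0.005 m and contact force between pan and plate above 1.2 N and horizontal distance between pan_centre and plate_top below 0.035 m and angle between pan_centre's own z axis and vertical below 0.1 rad and linear speed of pan below 0.02 m/s and velocity of joint wheel between -0.05 and 0.05 rad/s); the robot touches nothing.
It fails at once if a bystander is moved by more than 30 mm (distance of any of pot_mid, bowl_mid, sauce_mid, jar_mid, can_mid, mug_mid, spoon from where it was at the start of the episode above 0.03 m).
It also fails if it takes over 67 s, if anything falls off the work surface, if the arm or the gripper's body presses on something with over 40 N, if the wrist force passes 120 N, or if a joint passes its speed limit or range.

## Robot

A 6-joint arm with a two-finger parallel gripper is mounted at the origin on the work surface. World frame = base frame: x ahead of the robot, y to its left, z up, the work surface at z = 0. Lengths are in mm, angles in rad, forces in N, time in s.
With the tool pointing down it reaches from about 250 to 775 mm from the base axis. Payload 4 kg.
Tool frame: the origin (TCP) lies at the very end of the fingers, on their centre line; the grasp point (between the pads) lies 19 mm behind it; z points along the fingers, x is the direction in which the jaws open and shut, and the axes are right-handed (so a half turn about z gives the same grasp; the last joint's range is limited). The gripper opens to 94 mm and grips with 3 to 60 N. Pads are 16 mm wide; open, the fingers measure 119 mm over their backs; the gripper's body (75 mm by 177 mm) begins 78 mm behind the grasp point.
Start: joints at [-1.251, 0.087, 1.371, -0, 1.684, -0.103], TCP at [225.673, -501.589, 205.506] pointing down, gripper open.
Joint ranges: [-3.1, 3.1], [-0.76, 2.03], [0.27, 2.55], [-1.08, 4.22], [0.17, 2.65], [-2.57, 2.57]. Speed limits (rad/s): [2.79, 2.79, 3.14, 3.14, 3.14, 3.14].

## Interface

Orientations are given as a unit quaternion [x, y, z, w].
In Python, from plant import ctrl, imaging, finder gives the robot as it stands.
- The arm moves only by the tool drive_tool, never from a script. Its argument "targets" is a list that holds one entry, the list of rows, each a list of 7 numbers: the shift along the tool's x, y, z in cm, then the turn, a rotation vector about the tool's x, y, z in rad, then the opening, from 0 (shut) to 1 (fully open). A call has 1 to 5 rows; each row is the pose to reach, as a shift and turn from the pose commanded when the call began, along the tool's axes at that moment; what a row does not reach only later rows make up. A row lasts 1/12 s, in which the tool goes at most 41.7 mm and 7.16 degrees, less where a joint would pass 70% of its speed; a pose out of reach is approached as far as the arm can. A call with a gripper value outside its range is refused whole. The fingers move at their own pace and stop on an object; "newtons" is the grip in N (left out, the last holds). Time passes only in rows, so rows that repeat a pose let the fingers close. It gives the time, the measured TCP pose, the force and the opening at its end, in the units of the state.
- ctrl.sense(): the state, without advancing time (a new reading comes with each control period).
- imaging.camera(name): name is "side" or "top" or "wrist"; returns the picture (384x512x3 uint8, red, green, blue); there is no depth.
- imaging.camera_info(name): a dict with "camera_matrix" (3x3 intrinsics, pixels), "camera_from_world" (4x4, takes a point from world to camera coordinates). Camera axes: x right, y up, looking along -z (the intrinsics and any distortion apply to the point x, -y, -z); pixel columns grow to the right and rows downward; lengths in mm; the calibration is good to about 2 mm. A picture is of the moment at which its call begins: read the wrist's pose just before it. camera_info takes no time and is no camera call; for the wrist camera it gives the pose at the moment of the call.
- ctrl.finish_job(): hands the job in, once; it reports no verdict.
Trained networks look in the newest picture that a camera, given by its name, has taken for a name from the list of things; names that differ only in an ending like _2 or _b are one class to them, and where a whole thing is asked for, a point or a joint stands for the part that bears it (a point fixed in the world has none). Each returns a list of dicts, best first, with "p" (0 to 1); they miss things now and then, are a little off and sometimes report something else, mostly with a low value. They report only what shows in the picture. A call takes as long as a camera call. They do not tell look-alikes from the thing itself.
- finder.regions_of(camera, label): "pixels" (384x512 bool, what is visible of it) and "rect" ([left, top, right, bottom] in pixels, round what is visible of it).
- finder.tip_of(camera, label): "point" ([row, column] in pixels: a listed point, or the origin of a listed thing).
The state is a dict: "time": time; "joint_pos": joint angles; "joint_vel": joint speeds; "joint_torque": joint torques, N m; "tcp_pos": TCP position; "orientation": TCP orientation; "force": force on the tool from outside, world axes, zero at the start; "torque": the same for the moment, N m; "finger_gap": finger opening in mm.
Only numpy, scipy, OpenCV 4.12 (cv2) and the standard library are available. Lean on these libraries where they do the work, as an engineer would, in place of code of your own. Each camera call takes 0.05 s, during which the arm holds its last target. There are 200 camera calls.

## Working session

There is one attempt and no reset: what is moved stays moved. The work goes in short steps, Python scripts to look and compute and a tool call to move; the robot and the scene stay as the last step left them, time stands still between calls to the robot, and variables do not carry over. Pictures are saved under pics/ and viewed, about 8 in all and at most 12, crops included, and the job is handed in when it is done.

Besides the shell and the picture viewer there is one more tool, called after "Emit:" as name([rows], argument=value, ...), one row to a line, values as JSON. drive_tool: Moves the arm, as the interface text tells. Its arguments: {"type":"object","properties":{"targets":{"type":"array"},"newtons":{"type":"number"}},"required":["targets"]}

```bash
mkdir -p pics; ls; cat > h.py <<'E'
import numpy as np, cv2
from plant import ctrl, imaging, finder
from scipy.spatial.transform import Rotation as R
def ray(cam,rc,z,info=None):
    i=info or imaging.camera_info(cam);K=np.array(i["camera_matrix"]);T=np.array(i["camera_from_world"])
    p=np.linalg.inv(K)@[rc[1],rc[0],1.]; d=T[:3,:3].T@(p*[1,-1,-1]); o=-T[:3,:3].T@T[:3,3]
    return (o+d*(z-o[2])/d[2])
def proj(cam,P,info=None):
    i=info or imaging.camera_info(cam);K=np.array(i["camera_matrix"]);T=np.array(i["camera_from_world"])
    c=T[:3,:3]@np.array(P,float)+T[:3,3]; q=K@(c*[1,-1,-1]); return q[1]/q[2],q[0]/q[2]
def save(cam,name):
    im=imaging.camera(cam); cv2.imwrite(f"pics/{name}.png",im[:,:,::-1]); return im
E
python3 - <<'E'
from h import *
a=save("top","a"); 
for l,z in [("pan_centre",30),("plate_top",85),("wheel_top",67),("needle_tip",60),("zero_mark",60),("dial_centre",60)]:
    for r in finder.tip_of("top",l)[:3]: print(l,r["p"],np.round(r["point"]),ray("top",r["point"],z).round(1))
b=save("side","b"); cv2.imwrite("pics/ab.png",np.vstack([cv2.resize(a,(400,300)),cv2.resize(b,(400,300))])[:,:,::-1])
for r in finder.regions_of("top","pan_centre")[:3]:
    m=r["pixels"].astype(np.uint8); print(r["p"],r["rect"],a[r["pixels"]].mean(0),cv2.minAreaRect(cv2.findNonZero(m)))
for c in("top","side"):
  i=imaging.camera_info(c);T=np.array(i["camera_from_world"]);print(c,(-T[:3,:3].T@T[:3,3]).round(),i)
print(ctrl.sense())
E
```

```text
pics
pan_centre 0.87 [243. 220.] [325.6  97.1  30. ]
pan_centre 0.86 [183. 151.] [557.3 357.8  30. ]
pan_centre 0.68 [229. 126.] [381.9 451.9  30. ]
plate_top 0.97 [188. 248.] [530.7 -12.1  85. ]
wheel_top 0.82 [181. 324.] [ 552.4 -296.1   67. ]
zero_mark 0.26 [127. 291.] [ 757.4 -178.3   60. ]
dial_centre 0.93 [188. 294.] [ 528.3 -183.6   60. ]
0.95 [109.3, 209.3, 140.1, 252.0] [ 91.26609964  56.80680437 105.39489672] ((124.33087158203125, 231.29483032226562), (39.51089859008789, 21.324705123901367), 64.53665161132812)
0.86 [141.0, 165.4, 168.1, 206.3] [139.94849785 137.02145923 134.61945637] ((154.8719940185547, 184.70399475097656), (18.96185874938965, 37.387062072753906), 10.304845809936523)
0.83 [202.3, 226.7, 237.5, 256.4] [123.13873874  68.9009009  144.47027027] ((218.90707397460938, 241.393798828125), (15.145606994628906, 38.47548294067383), 48.8140754699707)
top [ 424.  -39. 1786.] {'camera_matrix': array([[461.62088667,   0.        , 254.48264413],
       [  0.        , 461.62088667, 191.54899195],
       [  0.        ,   0.        ,   1.        ]]), 'camera_from_world': arr
[... 891 characters left out ...]
e+00]])}
{'time': 0.45, 'joint_pos': array([-1.25108740e+00,  8.72469696e-02,  1.37080247e+00, -6.26654583e-06,
        1.68359744e+00, -1.03109635e-01]), 'joint_vel': array([ 0.00010689, -0.00102219, -0.00402426, -0.00074876,  0.00104947,
        0.00047162]), 'joint_torque': array([-9.97220122e-04, -3.39556718e+01, -3.02184498e+01,  7.17383833e-02,
        2.49475648e-02, -3.77482809e-05]), 'tcp_pos': array([ 225.66590662, -501.55201765,  205.42812838]), 'orientation': array([ 8.39741562e-01, -5.42986288e-01, -2.30844936e-05, -1.45624145e-05]), 'force': array([-0.2367082 , -0.08990795, -0.01939455]), 'torque': array([-0.02851868, -0.01570401, -0.03337176]), 'finger_gap': 94.31883296519065}
```

View pics/a.png

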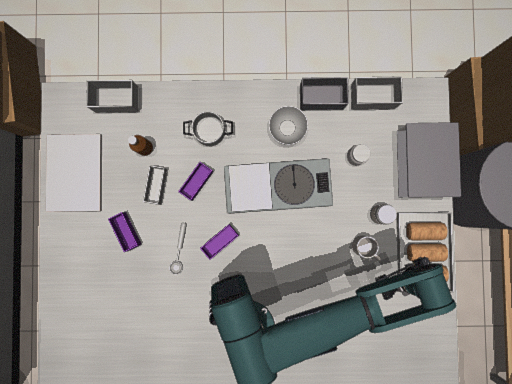

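View pics/b.png

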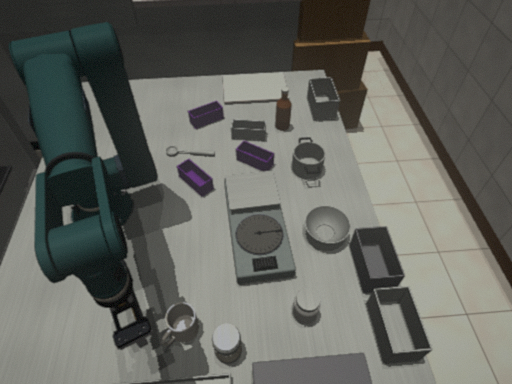

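The steel pan is the open white-rimmed one at about (155,184) in the top view; the purple ones are decoys. The scale is at about (278,186), with the plate on the left and the wheel at (323,182). I'll move over the scale for a closer wrist view.

Emit:
drive_tool([
  [[-4,-5,-2,0,0,0.07,1],[-6,-7.5,-4,0,0,0.14,1],[-8.5,-10.5,-6,0,0,0.21,1],[-11,-13,-8,0,0,0.28,1],[-13,-15.5,-9.5,0,0,0.35,1]],
])

```text
time: 0.87
tcp_pos: [307.8, -330.5, 294.6]
orientation: [0.731, -0.682, 0.0, 0.0]
force: [0.8, -0.1, 0.1]
finger_gap: 94.2
```

```bash
cat >> h.py <<'E'
def pose():
    s=ctrl.sense(); x=R.from_quat(s["orientation"]).apply([1,0,0]); return s,np.arctan2(x[1],x[0])
def rel(P,yaw=None):
    s,y=pose(); r=R.from_quat(s["orientation"]); d=r.inv().apply(np.array(P)-s["tcp_pos"])/10
    # upright target, tool z down, x at yaw
    y=y if yaw is None else yaw
    t=R.from_matrix(np.array([[np.cos(y),np.sin(y),0],[np.sin(y),-np.cos(y),0],[0,0,-1]]).astype(float))
    print("rel cm",d.round(2),"turn",(r.inv()*t).as_rotvec().round(3),"now",s["tcp_pos"].round(1),"yaw",round(pose()[1],3),"q6",s["joint_pos"][5].round(2),"t",round(s["time"],2),"F",s["force"].round(1),"gap",round(s["finger_gap"],1))
E
python3 - <<'E'
from h import *
rel([400,-150,300],-1.5)
E
```

```text
rel cm [-17.38 -10.43  -0.54] turn [-0.    -0.001 -0.002] now [ 307.8 -330.5  294.6] yaw -1.502 q6 0.56 t 0.87 F [ 0.8 -0.1  0.1] gap 94.2
```

Emit:
drive_tool([
  [[-3.5,-2,0,0,0,0,1],[-7,-4,0,0,0,0,1],[-10.5,-6,0,0,0,0,1],[-14,-8.5,-0.5,0,0,0,1],[-17.5,-10.5,-0.5,0,0,0,1]],
])

```text
time: 1.28
tcp_pos: [400.3, -148.6, 299.4]
orientation: [0.732, -0.681, 0.001, -0.0]
force: [0.8, 0.2, -0.0]
finger_gap: 93.9
```

```bash
python3 - <<'E'
from h import *
i=imaging.camera_info("wrist"); T=np.array(i["camera_from_world"]); print((-T[:3,:3].T@T[:3,3]).round(), (T[:3,:3].T@[0,0,-1]).round(2))
save("wrist","c")
for l,z in [("plate_top",85),("wheel_top",67),("needle_tip",60),("zero_mark",60),("dial_centre",60)]:
    for r in finder.tip_of("wrist",l)[:2]: print(l,r["p"],np.round(r["point"]),ray("wrist",r["point"],z,i).round(1))
rel([500,300,300],-1.745)
E
```

```text
[ 471. -142.  479.] [-0.24 -0.02 -0.97]
plate_top 0.59 [ 44. 152.] [533.5 -19.9  85. ]
wheel_top 0.64 [ 53. 384.] [ 546.7 -292.8   67. ]
needle_tip 0.5 [ 50. 386.] [ 551.7 -296.2   60. ]
dial_centre 0.74 [ 49. 293.] [ 544.4 -183.2   60. ]
rel cm [-44.26 -13.29  -0.19] turn [ 0.    -0.001  0.246] now [ 399.1 -151.   298.4] yaw -1.499 q6 1.0 t 1.58 F [-0.2 -1.  -0.2] gap 94.2
```

View pics/c.png

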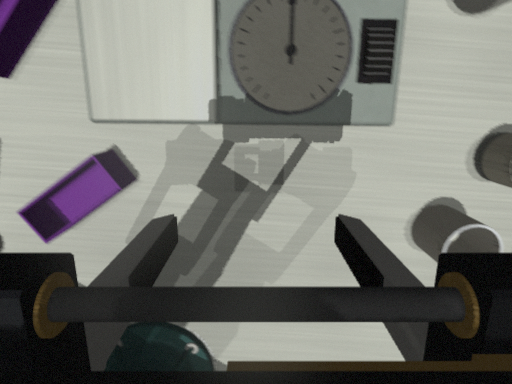

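The scale's points agree: plate (533,-20) and wheel (547,-293) are 273 mm apart against 272 expected, with a yaw of about 0.05. Next I'll go to the pan.

Emit:
drive_tool([
  [[-4,-1,0,0,0,0.05,1],[-8,-2,0,0,0,0.1,1],[-12,-3,0.5,0,0,0.15,1],[-16,-4,0.5,0,0,0.2,1],[-20,-4.5,0.5,0,0,0.25,1]],
])

```text
time: 2.0
tcp_pos: [430.2, 52.2, 292.9]
orientation: [-0.639, 0.769, 0.0, -0.0]
force: [-0.3, 0.3, -0.1]
finger_gap: 94.1
```

Emit:
drive_tool([
  [[-4,0,0,0,0,0,1],[-8,0,0,0,0,0,1],[-12,0,0.5,0,0,0,1],[-16,0,0.5,0,0,0,1],[-20,0,0.5,0,0,0,1]],
])

```text
time: 2.42
tcp_pos: [466.1, 249.2, 287.9]
orientation: [-0.64, 0.768, -0.0, -0.0]
force: [1.3, 1.1, -0.2]
finger_gap: 93.7
```

```bash
python3 - <<'E'
from h import *
rel([480,370,280],-1.745)
E
```

```text
rel cm [-12.14   0.81   0.78] turn [ 0.    -0.001 -0.007] now [466.1 249.2 287.9] yaw -1.752 q6 2.14 t 2.42 F [ 1.3  1.1 -0.2] gap 93.7
```

Emit:
drive_tool([
  [[-4,0.2,0.2,0,0,0,1],[-8,0.4,0.4,0,0,0,1],[-12,0.8,0.8,0,0,0,1],[-12,0.8,0.8,0,0,0,1]],
])

```text
time: 2.75
tcp_pos: [479.0, 372.7, 276.2]
orientation: [-0.643, 0.766, 0.002, -0.002]
force: [-0.8, -1.3, -1.9]
finger_gap: 94.2
```

```bash
python3 - <<'E'
from h import *
i=imaging.camera_info("wrist")
a=save("wrist","d")
for r in finder.tip_of("wrist","pan_centre")[:2]: print(r["p"],np.round(r["point"]),ray("wrist",r["point"],30,i).round(1))
for r in finder.regions_of("wrist","pan_centre")[:2]:
    m=r["pixels"].astype(np.uint8); print(r["p"],r["rect"],a[r["pixels"]].mean(0))
    b=cv2.boxPoints(cv2.minAreaRect(cv2.findNonZero(m)))
    W=np.array([ray("wrist",(p[1],p[0]),60,i)[:2] for p in b]); print(W.round(),[(round(np.hypot(*d)),round(np.arctan2(d[1],d[0]),3)) for d in np.roll(W,-1,0)-W],W.mean(0))
rel([557,358,120])
E
```

```text
0.94 [106. 269.] [547.  344.3  30. ]
0.7 [244. 209.] [372.8 460.3  30. ]
0.95 [336.4, 0.0, 451.3, 131.4] [75.20136563 38.83419222 91.92888431]
[[528. 272.]
 [641. 182.]
 [600. 126.]
 [480. 213.]] [(144, np.float64(-0.673)), (70, np.float64(-2.204)), (148, np.float64(2.511)), (76, np.float64(0.892))] [562.07555018 198.58989202]
0.9 [403.1, 177.4, 512.0, 271.8] [41.13719512 20.2661406  51.71879484]
[[342. 198.]
 [428.  90.]
 [353.  32.]
 [258. 141.]] [(138, np.float64(-0.899)), (95, np.float64(-2.486)), (145, np.float64(2.286)), (102, np.float64(0.598))] [345.06551165 115.21154936]
rel cm [-0.5  -7.8  15.96] turn [ 0.001 -0.002 -0.   ] now [479.5 367.3 279.6] yaw -1.75 q6 2.31 t 2.9 F [ 0.5 -0.  -1. ] gap 94.1
```

View pics/d.png

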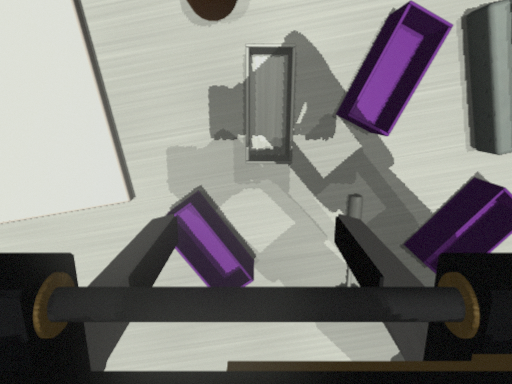

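The empty steel pan stands upright with its rim from about (246,46) to (293,162). The arm was still settling when I took this picture, so I'll measure again.

```bash
python3 - <<'E'
from h import *
i=imaging.camera_info("wrist")
a=save("wrist","d2"); print(pose()[0]["tcp_pos"])
for r in finder.tip_of("wrist","pan_centre")[:1]: print(r["p"],np.round(r["point"]),ray("wrist",r["point"],30,i).round(1))
for r in finder.regions_of("wrist","pan_centre"):
    print(r["rect"])
    if not 240<(r["rect"][0]+r["rect"][2])/2<300: continue
    m=r["pixels"].astype(np.uint8)
    b=cv2.boxPoints(cv2.minAreaRect(cv2.findNonZero(m))); print(b)
    W=np.array([ray("wrist",(p[1],p[0]),60,i)[:2] for p in b]); print(W.round(),[(round(np.hypot(*d)),round(np.arctan2(d[1],d[0]),3)) for d in np.roll(W,-1,0)-W],W.mean(0))
E
```

```text
[479.50941957 366.90445023 280.49639703]
0.88 [248. 207.] [368.3 459.8  30. ]
[240.1, 46.3, 286.3, 167.9]
[[240.  46.]
 [289.  46.]
 [289. 165.]
 [240. 165.]]
[[621. 361.]
 [611. 305.]
 [473. 326.]
 [484. 387.]] [(57, np.float64(-1.75)), (140, np.float64(2.987)), (62, np.float64(1.391)), (140, np.float64(-0.192))] [546.86083101 344.65464097]
[164.5, 192.7, 251.2, 284.6]
[401.9, 178.7, 511.5, 274.5]
[331.2, 2.9, 444.1, 134.2]
```

Emit:
drive_tool([
  [[0.2,-2,3,0,0,0,1],[0.5,-4,6,0,0,0,1],[0.8,-6,10,0,0,0,1],[1,-7,13,0,0,0,1],[1,-7,13,0,0,0,1]],
])

```text
time: 3.47
tcp_pos: [543.8, 341.7, 141.8]
orientation: [-0.64, 0.768, 0.001, -0.007]
force: [-1.0, -1.1, -1.6]
finger_gap: 94.0
```

```bash
python3 - <<'E'
from h import *
for k in range(4): imaging.camera("wrist")
i=imaging.camera_info("wrist")
a=save("wrist","e"); cv2.imwrite("pics/e.png",cv2.resize(a,(400,300))[:,:,::-1])
for r in finder.regions_of("wrist","pan_centre"):
    print(r["rect"])
    m=r["pixels"].astype(np.uint8)
    b=cv2.boxPoints(cv2.minAreaRect(cv2.findNonZero(m)))
    W=np.array([ray("wrist",(p[1],p[0]),60,i)[:2] for p in b]); print(W.round(),W.mean(0))
rel([547,345,22],-1.745)
print([proj("wrist",p,i) for p in ([547,345,60],)])
E
```

```text
[227.0, 108.6, 293.3, 261.4]
[[621. 361.]
 [611. 305.]
 [474. 326.]
 [485. 389.]] [547.71419342 345.23947325]
[348.0, 52.3, 512.0, 225.8]
[[538. 274.]
 [647. 188.]
 [599. 127.]
 [480. 208.]] [566.18223124 199.21350479]
[114.6, 280.0, 243.7, 370.1]
[[430. 520.]
 [478. 443.]
 [375. 392.]
 [317. 473.]] [400.18596208 456.86517823]
rel cm [ 0.32 -0.03 13.29] turn [-0.005  0.004 -0.002] now [546.5 347.8 154.9] yaw -1.747 q6 2.23 t 3.77 F [-0.2 -0.5  0.5] gap 93.7
[(np.float64(189.71456915551892), np.float64(259.3965453856123))]
```

View pics/e.png

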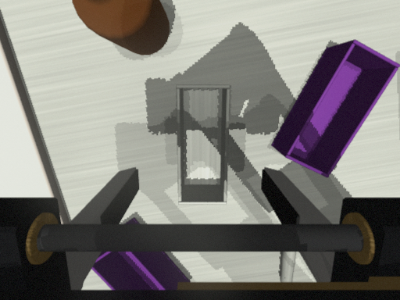

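The pan sits centred between the fingers at (547,345), agreeing with the previous measurement. Next I'll go down and grip.

Emit:
drive_tool([
  [[0.1,0,4,0,0,0,1],[0.2,0,8,0,0,0,1],[0.3,0,11,0,0,0,1],[0.3,0,13,0,0,0,1],[0.3,0,13,0,0,0,1]],
])

```text
time: 4.18
tcp_pos: [541.9, 342.9, 16.6]
orientation: [-0.642, 0.767, 0.001, -0.004]
force: [-0.9, -0.0, -0.7]
finger_gap: 94.2
```

Emit:
drive_tool([
  [[0,0,0,0,0,0,0.4],[0,0,0,0,0,0,0.4],[0,0,0,0,0,0,0.4],[0,0,0,0,0,0,0.4],[0,0,0,0,0,0,0.4]],
], newtons=20)

```text
time: 4.6
tcp_pos: [546.1, 344.4, 22.7]
orientation: [-0.642, 0.767, -0.0, 0.002]
force: [-0.1, -0.4, -0.6]
finger_gap: 64.3
```

Emit:
drive_tool([
  [[0,0,0,0,0,0,0.4],[0,0,0,0,0,0,0.4],[0,0,-1,0,0,0,0.4],[0,0,-2,0,0,0,0.4],[0,0,-3,0,0,0,0.4]],
])

```text
time: 5.02
tcp_pos: [544.5, 343.4, 50.4]
orientation: [-0.642, 0.767, 0.0, -0.001]
force: [0.4, 0.2, -2.9]
finger_gap: 58.1
```

```bash
python3 - <<'E'
from h import *
rel([533,-19,180],-1.52)
E
```

```text
rel cm [ 35.89  -5.24 -12.92] turn [ 0.001 -0.001 -0.228] now [544.5 343.4  50.4] yaw -1.748 q6 2.22 t 5.02 F [ 0.4  0.2 -2.9] gap 58.1
```

The pan is gripped: the gap is 58 mm and it weighs about 0.28 kg. I'll lift and carry it toward the plate.

Emit:
drive_tool([
  [[0,0,-4,0,0,0,0.4],[0.5,0,-8,0,0,0,0.4],[3,-0.5,-11,0,0,-0.05,0.4],[6.5,-1,-13,0,0,-0.1,0.4],[10,-1.5,-13,0,0,-0.15,0.4]],
])

```text
time: 5.43
tcp_pos: [544.8, 243.3, 188.5]
orientation: [-0.699, 0.715, -0.003, 0.006]
force: [1.4, -0.2, -1.9]
finger_gap: 58.1
```

```bash
python3 - <<'E'
from h import *
rel([533,-19,180],-1.52)
E
```

```text
rel cm [26.25  0.6   0.74] turn [-0.013  0.004 -0.073] now [544.8 243.3 188.5] yaw -1.593 q6 1.92 t 5.43 F [ 1.4 -0.2 -1.9] gap 58.1
```

Emit:
drive_tool([
  [[4,1,0,0,0,-0.02,0.4],[8,2,0,0,0,-0.04,0.4],[12,3,0,0,0,-0.07,0.4],[15.5,3.5,0,0,0,-0.07,0.4],[15.5,3.5,0,0,0,-0.07,0.4]],
])

```text
time: 5.85
tcp_pos: [501.8, 82.8, 181.6]
orientation: [0.72, -0.694, 0.002, 0.001]
force: [0.5, 1.0, -2.9]
finger_gap: 57.8
```

```bash
python3 - <<'E'
from h import *
for k in range(4): imaging.camera("wrist")
i=imaging.camera_info("wrist")
a=save("wrist","f")
for l,z in [("plate_top",85),("wheel_top",67),("dial_centre",60)]:
    for r in finder.tip_of("wrist",l)[:2]: print(l,r["p"],np.round(r["point"]),ray("wrist",r["point"],z,i).round(1))
for r in finder.regions_of("wrist","plate_top")[:2]:
    print(r["p"],r["rect"]); m=r["pixels"].astype(np.uint8)
    b=cv2.boxPoints(cv2.minAreaRect(cv2.findNonZero(m)))
    W=np.array([ray("wrist",(p[1],p[0]),85,i)[:2] for p in b]); print(W.round(),[(round(np.hypot(*d)),round(np.arctan2(d[1],d[0]),3)) for d in np.roll(W,-1,0)-W],W.mean(0))
rel([533,-19,140],-1.52)
E
```

```text
plate_top 0.63 [162. 381.] [532.9 -17.8  85. ]
0.85 [294.7, 57.3, 477.4, 254.2]
[[ 612.   63.]
 [ 621.  -84.]
 [ 455. -123.]
 [ 444.   48.]] [(148, np.float64(-1.51)), (171, np.float64(-2.912)), (171, np.float64(1.635)), (169, np.float64(0.093))] [532.8814598 -23.9678807]
rel cm [11.   -2.51  4.03] turn [ 0.     0.    -0.006] now [503.   89.8 180.3] yaw -1.526 q6 1.59 t 6.3 F [ 0.4 -0.2 -2.9] gap 57.8
```

View pics/f.png

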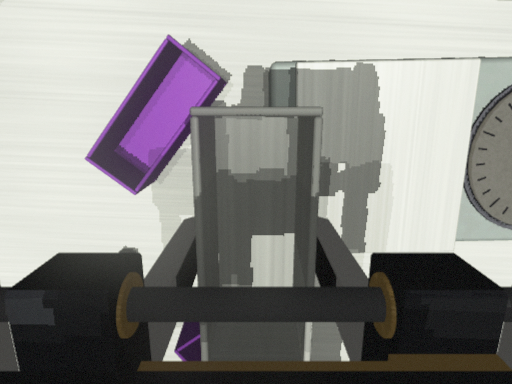

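The pan is held level, and the plate is visible with its left edge at column 297 and centre at (162,381). That puts the plate centre at about (533,-18), agreeing with the earlier view.

Emit:
drive_tool([
  [[3.5,-0.8,1,0,0,0,0.4],[7.5,-1.6,2,0,0,0,0.4],[10.9,-2.5,3,0,0,0,0.4],[10.9,-2.5,4,0,0,0,0.4],[10.9,-2.5,4,0,0,0,0.4]],
])

```text
time: 6.72
tcp_pos: [531.4, -19.8, 137.5]
orientation: [0.721, -0.693, -0.002, 0.002]
force: [-0.1, 0.0, -2.7]
finger_gap: 57.8
```

Emit:
drive_tool([
  [[0,0,1,0,0,0,0.4],[0,0,2,0,0,0,0.4],[0,0,2.6,0,0,0,0.4],[0,0,2.8,0,0,0,0.4],[0,0,2.8,0,0,0,0.4]],
])

```text
time: 7.13
tcp_pos: [531.9, -18.1, 111.6]
orientation: [0.723, -0.691, -0.001, 0.0]
force: [-0.2, 0.4, -2.8]
finger_gap: 57.9
```

```bash
python3 - <<'E'
from h import *
rel([533,-18,106],-1.52)
E
```

```text
rel cm [-0.01 -0.11  0.56] turn [ 0.002  0.    -0.006] now [531.9 -18.1 111.6] yaw -1.526 q6 1.39 t 7.13 F [-0.2  0.4 -2.8] gap 57.9
```

Emit:
drive_tool([
  [[0,0,0.2,0,0,0,0.4],[0,0,0.4,0,0,0,0.4],[0,0,0.6,0,0,0,0.4],[0,0,0.6,0,0,0,0.4],[0,0,0.6,0,0,0,0.4]],
])

```text
time: 7.55
tcp_pos: [532.6, -19.1, 106.6]
orientation: [0.722, -0.692, 0.0, -0.0]
force: [-0.4, 0.3, -2.4]
finger_gap: 57.8
```

Emit:
drive_tool([
  [[0,0,0,0,0,0,0.7],[0,0,0,0,0,0,0.9],[0,0,0,0,0,0,1],[0,0,0,0,0,0,1],[0,0,0,0,0,0,1]],
])

```text
time: 7.97
tcp_pos: [532.8, -19.2, 106.9]
orientation: [0.722, -0.692, 0.0, -0.0]
force: [0.2, 0.1, 0.3]
finger_gap: 87.9
```

Emit:
drive_tool([
  [[0,0,-1,0,0,0,1],[0,0,-4,0,0,0,1],[0,0,-8,0,0,0,1],[0,0,-11,0,0,0,1],[0,0,-14,0,0,0,1]],
])

```text
time: 8.38
tcp_pos: [532.6, -19.1, 249.5]
orientation: [0.722, -0.692, 0.001, -0.001]
force: [0.9, -0.4, 0.8]
finger_gap: 94.2
```

```bash
python3 - <<'E'
from h import *
rel([470,-200,270],-1.52)
E
```

```text
rel cm [17.81  7.03 -2.05] turn [-0.002 -0.001 -0.008] now [532.6 -19.1 249.5] yaw -1.528 q6 1.39 t 8.38 F [ 0.9 -0.4  0.8] gap 94.2
```

The pan is released. The fingertips need to be shut for the wheel, and I want a look at the dial first.

Emit:
drive_tool([
  [[4,1.7,-1,0,0,0,0.5],[8,3.4,-2,0,0,0,0],[12,5,-3,0,0,-0.008,0],[16,7,-3,0,0,-0.008,0],[18,7.5,-3,0,0,-0.008,0]],
])

```text
time: 8.8
tcp_pos: [464.1, -204.5, 279.0]
orientation: [0.724, -0.689, 0.002, 0.0]
force: [0.8, -0.0, -0.1]
finger_gap: 64.1
```

Emit:
drive_tool([
  [[0,0,0,0,0,0,0],[0,0,0,0,0,0,0],[0,0,0,0,0,0,0],[0,0,0,0,0,0,0]],
])

```text
time: 9.13
tcp_pos: [465.8, -201.0, 276.8]
orientation: [0.725, -0.688, 0.0, -0.0]
force: [0.1, 0.7, 0.5]
finger_gap: 37.4
```

```bash
python3 - <<'E'
from h import *
i=imaging.camera_info("wrist")
a=save("wrist","g"); rel([545,-292,90],-1.52)
for l,z in [("wheel_top",67),("needle_tip",60),("zero_mark",60),("dial_centre",60),("pan_centre",111)]:
    for r in finder.tip_of("wrist",l)[:2]: print(l,r["p"],np.round(r["point"]),ray("wrist",r["point"],z,i).round(1))
for r in finder.regions_of("wrist","wheel_top")[:2]:
    b=r["rect"]; print(r["p"],b,ray("wrist",((b[1]+b[3])/2,(b[0]+b[2])/2),61,i))
E
```

```text
rel cm [ 9.53 -7.42 18.67] turn [-0.     0.     0.002] now [ 465.8 -200.8  276.7] yaw -1.518 q6 1.0 t 9.18 F [0.8 0.2 0.1] gap 33.3
wheel_top 0.86 [103. 335.] [ 547.5 -289.6   67. ]
dial_centre 0.58 [100. 245.] [ 545.3 -183.1   60. ]
pan_centre 0.6 [247.  39.] [366.5  47.6 111. ]
pan_centre 0.59 [102.  84.] [532.8 -17.4 111. ]
0.62 [20.3, 18.8, 363.8, 176.5] [ 544.41416468 -120.1591829    61.        ]
```

View pics/g.png

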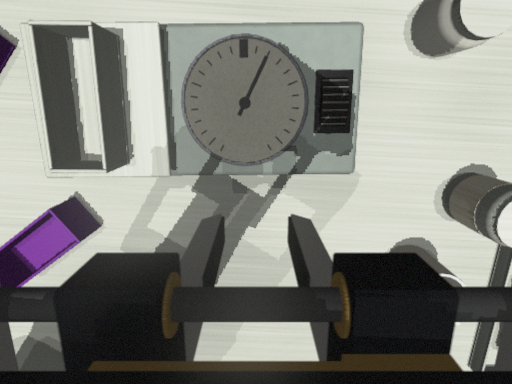

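The pan stands on the plate, at about (100,84). The zero bar is at (243,48), the needle tip at about (267,54), the dial centre at (245,102), and the wheel at (101,335). The mark is about 0.45 rad anticlockwise of the needle, so the rim needs roughly 30 mm of travel. Next I'll go above the near side of the wheel.

Emit:
drive_tool([
  [[2.5,-1.5,3,0,0,0,0],[4.5,-3,6,0,0,0,0],[6.5,-4.5,9,0,0,0,0],[8,-5.5,12,0,0,0,0],[9.3,-6.2,14.5,0,0,0,0]],
])

```text
time: 9.9
tcp_pos: [532.2, -292.3, 128.5]
orientation: [0.725, -0.689, -0.001, 0.0]
force: [-0.1, 0.0, -0.9]
finger_gap: 0.9
```

```bash
cat > dial.py <<'E'
from h import *
def dial(c0=(545,-183),img=None):
    i=imaging.camera_info("wrist"); a=img if img is not None else imaging.camera("wrist"); g=a.mean(2).astype(np.float32)
    def ring(c,r,A): 
        P=[proj("wrist",[c[0]+r*np.cos(t),c[1]+r*np.sin(t),60],i) for t in A]
        P=np.array(P,np.float32); return cv2.remap(g,P[:,1].reshape(1,-1),P[:,0].reshape(1,-1),1)[0]
    A=np.radians(np.arange(-80,80,.5))
    out=[]
    for rs,w in(((61,63,65),17),((30,35,40),5)):
        v=np.mean([ring(c0,r,A) for r in rs],0); k=np.convolve(v,np.ones(w)/w,"same"); k[:20]=k[-20:]=255
        j=k.argmin(); sl=slice(max(j-w,0),j+w+1); wt=np.clip(np.median(v)-v[sl]-15,0,None); out.append((A[sl]*wt).sum()/wt.sum())
    print("mark",round(out[0],3),"needle",round(out[1],3),"diff",round(out[0]-out[1],3),"-> rim mm",round((out[0]-out[1])/.7*45,1))
    return out
E
python3 - <<'E'
from dial import *
s=pose()[0]; rel([532.4,-290.4,66],-1.52)
i=imaging.camera_info("wrist"); print(proj("wrist",[545,-183,60],i))
for k in range(3): imaging.camera("wrist")
dial(); rel([532.4,-290.4,66],-1.52)
E
```

```text
rel cm [-0.18 -0.04  6.25] turn [0.002 0.001 0.   ] now [ 532.2 -292.3  128.5] yaw -1.52 q6 0.92 t 9.9 F [-0.1  0.  -0.9] gap 0.9
(np.float64(176.10727653199393), np.float64(119.81106163300169))
mark 0.072 needle -0.417 diff 0.489 -> rim mm 31.4
rel cm [-0.09 -0.08  6.51] turn [ 0.001  0.001 -0.   ] now [ 531.7 -291.4  131.1] yaw -1.52 q6 0.93 t 10.1 F [-0.6 -0.4  1.4] gap 0.0
```

Emit:
drive_tool([
  [[0,0,2,0,0,0,0],[0,0,4,0,0,0,0],[0,0,5.4,0,0,0,0],[0,0,5.8,0,0,0,0],[0,0,5.8,0,0,0,0]],
])

```text
time: 10.52
tcp_pos: [532.2, -291.3, 74.9]
orientation: [0.725, -0.689, 0.001, -0.0]
force: [-0.8, 0.6, -0.4]
finger_gap: 0.2
```

Emit:
drive_tool([
  [[0,0,0.2,0,0,0,0],[0,0,0.4,0,0,0,0],[0,0,0.6,0,0,0,0],[0,0,0.8,0,0,0,0],[0,0,0.8,0,0,0,0]],
])

```text
time: 10.93
tcp_pos: [532.4, -292.2, 66.4]
orientation: [0.725, -0.689, 0.001, -0.0]
force: [-0.2, -0.6, 2.2]
finger_gap: 0.5
```

Emit:
drive_tool([
  [[0,0,0.1,0,0,0,0],[0,-0.5,0.1,0,0,0,0],[0,-1,0.1,0,0,0,0],[0,-1.5,0.1,0,0,0,0],[0,-2,0.1,0,0,0,0]],
])

```text
time: 11.35
tcp_pos: [553.0, -291.0, 67.1]
orientation: [0.725, -0.689, 0.001, -0.001]
force: [-0.8, 2.5, 9.3]
finger_gap: 0.5
```

```bash
python3 - <<'E'
from dial import *
imaging.camera("wrist"); imaging.camera("wrist"); a=imaging.camera("wrist");dial(img=a); rel([560,-290,66],-1.52); cv2.imwrite("pics/k.png",a[:,:,::-1])
E
```

```text
mark 0.942 needle -0.387 diff 1.329 -> rim mm 85.4
rel cm [-0.06 -0.61  0.11] turn [-0.005 -0.001  0.   ] now [ 553.9 -291.    67.1] yaw -1.52 q6 0.94 t 11.5 F [1.3 2.  7. ] gap 0.8
```

View pics/k.png

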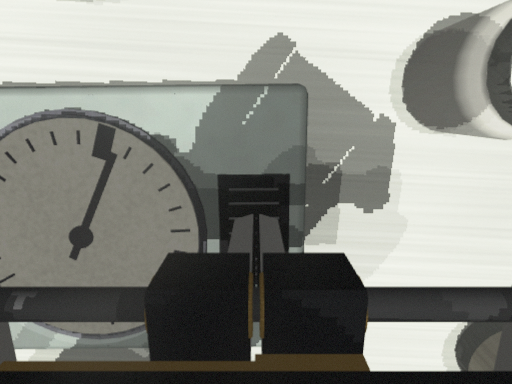

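The bar at (105,142) is now almost over the needle tip at (111,157), with the dial centre at (81,237). The detector locked onto the wrong feature, so I'll fix it by re-centring and masking.

```bash
cat > dial.py <<'E'
from h import *
def dial(img=None,c=None):
    i=imaging.camera_info("wrist"); a=imaging.camera("wrist") if img is None else img; g=a.mean(2).astype(np.float32)
    if c is None: c=(545.3,-183.1)
    # local metric rectification of the dial plane, 4 px/mm, up = +x world, left = +y
    H=np.array([[-80,-80],[80,-80],[80,80],[-80,80]],float)  # (u right,v down) mm
    src=np.array([proj("wrist",[c[0]-v,c[1]-u,60],i)[::-1] for u,v in H],np.float32)
    M=cv2.getPerspectiveTransform(src,((H+80)*4).astype(np.float32)); return cv2.warpPerspective(a,M,(640,640)),c
E
python3 - <<'E'
from dial import *
w,c=dial(cv2.imread("pics/k.png")); cv2.imwrite("pics/k2.png",w[40:360,200:520])
for p in [(237,81),(142,105),(157,111)]: print(ray("wrist",p,60).round(1))
E
```

```text
[ 541.  -181.6   60. ]
[ 601.1 -200.2   60. ]
[ 592.4 -203.2   60. ]
```

View pics/k2.png

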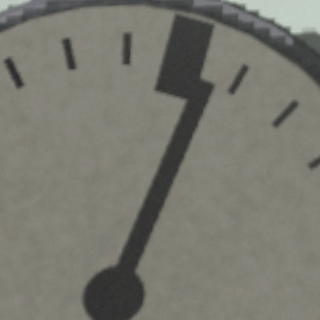

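The rectified view shows the bar's centre line at 0.290 rad and the needle at 0.40 rad. That leaves 0.11 rad, or about 7 mm of rim travel.

Emit:
drive_tool([
  [[0,-0.2,0,0,0,0,0],[0,-0.4,0,0,0,0,0],[0,-0.6,0,0,0,0,0],[0,-0.7,0,0,0,0,0],[0,-0.7,0,0,0,0,0]],
])

```text
time: 11.92
tcp_pos: [560.3, -290.6, 66.8]
orientation: [0.725, -0.689, 0.002, -0.001]
force: [0.5, 1.6, 6.5]
finger_gap: 0.5
```

```bash
cat >> dial.py <<'E'
def fit(w,name):
    g=cv2.cvtColor(w,cv2.COLOR_BGR2GRAY); yy,xx=np.mgrid[:640,:640]
    hub=cv2.morphologyEx((g<75).astype(np.uint8),cv2.MORPH_OPEN,cv2.getStructuringElement(2,(45,45)))
    hub[(xx-320)**2+(yy-320)**2>60**2]=0; p=np.argwhere(hub); pc=p.mean(0) if len(p) else np.array([334.,314.])
    r=np.hypot(yy-pc[0],xx-pc[1])/4; t=np.arctan2(xx-pc[1],pc[0]-yy)
    def ang(r0,r1,thr=75,win=None):
        m=(r>r0)&(r<r1)&(abs(t)<1.1)&(g<thr)
        n,l,s,_=cv2.connectedComponentsWithStats(m.astype(np.uint8)); k=1+s[1:,4].argmax(); return np.mean(t[l==k]),s[k,4]/16
    (m,am),(n,an)=ang(60,68),ang(25,48)
    print("pivot",pc.round(),"mark",m.round(3),am,"needle",n.round(3),an,"remaining rad",(n-m).round(3),"rim mm",((n-m)/.7*45).round(1))
    cv2.imwrite(f"pics/{name}.png",w[40:360,200:520])
E
python3 - <<'E'
from dial import *
fit(dial(cv2.imread("pics/k.png"))[0],"k3")
imaging.camera("wrist"); imaging.camera("wrist"); a=imaging.camera("wrist")[:,:,::-1].copy()
fit(dial(a)[0],"l"); rel([560,-290,66])
E
```

```text
pivot [310. 313.] mark -0.922 179.5 needle 0.405 98.6875 remaining rad 1.327 rim mm 85.3
pivot [336. 314.] mark -0.931 169.9375 needle 0.404 98.75 remaining rad 1.335 rim mm 85.8
rel cm [-0.06  0.03  0.08] turn [-0.004 -0.001  0.   ] now [ 560.3 -290.6   66.8] yaw -1.52 q6 0.95 t 12.07 F [-0.9  1.7  7.1] gap 0.5
```

Now I'll lift off and measure from above. The detector caught black out-of-frame pixels, so I'll narrow its angle window.

Emit:
drive_tool([
  [[0,0,-0.5,0,0,0,0],[0,0,-2,0,0,0,0],[0,0.5,-5,0,0,0,0],[-3,2,-8,0,0,0,0],[-5,3,-10,0,0,0,0]],
])

```text
time: 12.48
tcp_pos: [526.0, -242.1, 165.8]
orientation: [0.724, -0.689, -0.0, -0.0]
force: [0.7, -0.3, 1.4]
finger_gap: 0.2
```

```bash
sed -i 's/(abs(t)<1.1)/(t>0)\&(t<.9)/; s/ang(60,68)/ang(60,66)/' dial.py
python3 - <<'E'
from dial import *
for k in range(8): imaging.camera("wrist")
a=imaging.camera("wrist")[:,:,::-1].copy()
fit(dial(a)[0],"m"); rel([560,-290,66])
E
```

```text
pivot [334. 316.] mark 0.373 54.0 needle 0.405 84.875 remaining rad 0.033 rim mm 2.1
rel cm [ 4.94 -3.2   9.6 ] turn [0.003 0.002 0.   ] now [ 525.9 -242.4  162.2] yaw -1.521 q6 0.99 t 12.93 F [ 0.3 -0.6 -0.3] gap 0.1
```

View pics/m.png

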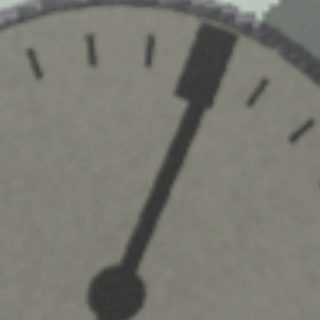

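The mark is 0.02–0.03 rad, or 1–2 mm, short of the needle, inside the 5 mm limit. The arm is clear of everything. One last pan check, then I'll hand in.

```bash
python3 - <<'E'
from h import *
imaging.camera("top")
for r in finder.tip_of("top","pan_centre"): print(round(r["p"],2),ray("top",r["point"],111).round())
s=ctrl.sense(); print(abs(s["joint_vel"]).max(),s["force"],s["time"])
print(ctrl.finish_job())
E
```

```text
0.85 [336.  88. 111.]
0.71 [533. -10. 111.]
0.69 [547. 181. 111.]
0.57 [379. 430. 111.]
0.008451768485925364 [ 0.03419083 -0.41628983 -0.59442091] 13.0333
the job is handed in; nothing more can be done
None
```

I set the steel pan on the weighing plate, let go of it, and rolled the thumbwheel until the zero mark lay under the needle tip. I handed the job in at about 13 s.

- **Pan:** the wrist camera, looking right after release, put it about 1 mm from the plate centre. The final top-camera check put it about 8 mm off, which is within the 35 mm limit. The top camera had placed the plate about 6–8 mm too far left earlier, so I trust the wrist reading more.
- **Zero mark:** it is 0.02–0.03 rad short of the needle, which is about 1–2 mm at the tip (limit 5 mm).
- **Arm:** it was clear of everything and nearly still when I handed in.
- **Failed checks:** my automatic mark detector twice picked up the wrong dark area. I corrected it and confirmed the result by eye on a straightened picture of the dial.
- **Not checked:** I did not measure the bystanders again at the end. I saw no sign of the arm touching any of them.

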